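# Refit the rinse-water filter's push-in spout

### The job

Take the clean chrome spout out of the bamboo stand and refit it to the countertop water filter: press its foot down through the white release collar, past the grip and the seal, until it is fully home, with the nozzle out over the drip tray. Then pull it gently back up until the collar has come out to its stop, which shows that the grip has bitten, and let go. Use no more force than the fitting needs, and leave the razor, glasses, cup, soap dish and pill organiser where they are.

Things in the scene. Friction and masses are not known exactly. Their poses are not given: they have to be found in the camera images.
- spout: Loose chrome spout of 15 mm round tube, about 0.16 kg. Origin: centre of its foot; z up the straight shank, -x the way its arm and nozzle point. Foot: cone 10 to 15 mm wide over 4 mm; straight shank to z = 80 mm, then a bend forward; the arm's top is at z = 107.5 mm. Starts standing in a 34 mm deep hole of the stand, foot 4 mm above the ledge, leaning up to 0.05 rad.
- grip (a point): Point on the shank's axis 64 mm above the foot: where to take the spout from above, fingers closing across the plane of its arm (along the spout's y). Fingertips 19 mm lower clear the stand and the collar.
- groove (a point): Middle of the dark groove round the spout, 11 mm in diameter, from 12 to 17.5 mm above the foot. The grip teeth snap into it when the spout is home.
- nozzle (a point): Centre of the spout's outlet, 85 mm in front (-x) of the shank and 68 mm above the foot.
- filter: White countertop water filter on four soft suction feet stuck to the ledge: upright it gives 1 mm per 3 N, up to 7 mm down and 6 mm up; it cannot slide or turn. Round housing 88 mm wide, domed chrome cap ending 158 mm above the ledge, push-in outlet fitting on top; flat base with grey drip tray in front (-x). Origin: under the housing's axis, 8 mm above the ledge.
- tube_stop (a point): Hard bottom of the fitting's bore on its upright axis; the spout's foot stands on it when fully home. It sinks and rises with the filter on its feet, so the height measured before pushing is not where the spout ends up. Press until the stop is felt (18 to 20 N); pushing or pulling with more than 28 N cracks it. The chrome nut around it is 38 mm wide, 25 mm tall.
- teeth_ring (a point): Underside of the ring of sprung grip teeth inside the collar, moving with it: 13.2 mm above tube_stop with the collar in. Going in, the spout meets them with its foot 14 to 17 mm above tube_stop and needs about 10 N to spread them. They snap into the groove only when the foot is within 1.2 mm of the stop.
- seal_ring (a point): Rubber seal in the bore, 10 mm above tube_stop. The spout meets it with its foot about 8 mm above tube_stop, needs about 12 to 16 N to pass it, then 5 to 8 N to slide on: it feels like a stop but is not.
- collar (a joint): Slide of the white release collar, m: 0 = in against the nut, 0.003 = drawn out to its stop, a 3 mm blue band showing. Starts anywhere between; pushing the spout in takes it down to 0. Once the teeth sit in the groove, pulling the spout up takes up 1.2 mm of play, then at 10 to 14 N the collar comes up with it 3 mm to a hard stop, where the pull rises (16 to 18 N is plenty). It stays there.
- collar_top (a point): Centre of the collar's mouth, level with the top of its 29 mm wide white flange: 29.5 mm above tube_stop with the collar in, 32.5 mm with it out. Hole 16.2 mm, its mouth flared to 22 mm over 3 mm.
- tray_mark (a point): Middle of the drip tray, 85 mm in front of the fitting's axis, 24 mm above the ledge; the nozzle belongs above it.
- stand: Fixed bamboo block, 60 x 170 x 38 mm, with two holes 16 mm wide in its top, 45 mm either side of its centre along its y; one holds the spout, the other the razor. Origin: centre of its underside.
- razor: Loose safety razor, dark 14 mm handle, 42 mm chrome head, 110 mm tall, standing head up in the other hole of the stand. Leave alone. Origin: foot of the handle.
- glass0: Loose small green soju glass, 51 mm wide, 62 mm tall, on the bamboo tray. Leave alone. Origin: centre of its underside.
- glass1: The other soju glass, same size, on the same tray. Leave alone.
- cup: Loose white ceramic toothbrush cup, 74 mm wide, 100 mm tall, with two brushes up to 190 mm. Leave alone. Origin: centre of its underside.
- soapdish: Loose chrome soap dish with a bar of soap, 85 x 125 x 36 mm. Leave alone. Origin: centre of its underside.
- organiser: Loose white pill organiser with seven closed flip lids, 41 x 160 x 26 mm. Leave alone. Origin: centre of its underside.
Things that resemble listed ones, but are neither listed nor needed, are in the scene too. There is more than one size of the part that bears filter; the job needs the middle-sized.

How it is judged (in metres and radians):
On the way, in this order (a step that is already met when the one before it is completed fails the run):
1. the spout is pushed fully home: its foot within 1.1 mm of the tube stop, collar in (z of spout in the frame of tube_stop below 0.0011 m and horizontal distance between spout and tube_stop below 0.003 m and value of joint collar below 0.001 m), for 0.1 s.
2. the seated spout is pulled back until the collar is drawn out to its stop (value of joint collar above 0.0024 m and z of spout in the frame of tube_stop below 0.0065 m and horizontal distance between spout and tube_stop below 0.003 m), for 0.1 s.
At the end, for the whole second after the job is handed in: The spout stands released and still in the fitting, gripped: foot 0.5 to 6.5 mm above the tube stop and within 3 mm of its axis, collar drawn out at least 2 mm, leaning less than 0.15 rad, nozzle within 30 mm of the point over the middle of the drip tray (z of spout in the frame of tube_stop between 0.0005 and 0.0065 m and horizontal distance between spout and tube_stop below 0.003 m and value of joint collar above 0.002 m and angle between spout's own z axis and vertical below 0.15 rad and horizontal distance between nozzle and tray_mark below 0.03 m and linear speed of spout below 0.01 m/s); the robot touches nothing.
It fails at once if the fitting is forced: its contacts with the spout add up to more than 40 N, of which teeth and seal squeezing the tube make 10 to 12 N, leaving about 28 N for pushing or pulling (contact force between spout and filter above 40 N).
It fails at once if a bystander (razor, glass, cup, soap dish or pill organiser) is moved more than 20 mm (distance of any of razor, glass0, glass1, cup, soapdish, organiser from where it was at the start of the episode above 0.02 m).
It also fails if it takes over 69 s, if anything falls off the work surface, if the arm or the gripper's body presses on something with over 40 N, if the wrist force passes 120 N, or if a joint passes its speed limit or range.

### The arm

A 6-joint arm with a two-finger parallel gripper is mounted at the origin on the work surface. World frame = base frame: x ahead of the robot, y to its left, z up, the work surface at z = 0. Lengths are in m, angles in degrees, forces in N, time in s.
With the tool pointing down it reaches from about 0.275 to 0.85 m from the base axis. Payload 5.2 kg.
Tool frame: the origin (TCP) lies at the very end of the fingers, on their centre line; the grasp point (between the pads) lies 19 mm behind it; z points along the fingers, y is the line along which they close (so a half turn about z gives the same grasp; the last joint's range is limited). The gripper opens to 85 mm and grips with 20 to 120 N. Pads are 22 mm wide; open, the fingers measure 114 mm over their backs; the gripper's body (76 mm by 85 mm) begins 54 mm behind the grasp point. The pads swing forward as they close: fully open they stand 13 mm farther back than shut.
Start: joints at [62.292, 14.817, 87.949, -0, 77.235, -11.62], TCP at [0.152, 0.528, 0.231] pointing down, gripper open.
Joint ranges: [-179.93, 179.93], [-52.35, 119.4], [10.71, 147.94], [-69.91, 249.91], [12.55, 155.21], [-178.61, 178.61]. Speed limits (degrees/s): [147.25, 147.25, 180, 180, 180, 180].

### API

Orientations are given as a 3x3 rotation matrix whose columns are the frame's x, y, z axes.
In Python, from station import sensors, optics, job, search_frame, regions_of gives the robot as it stands.
- The arm moves only by the tool arm_command, never from a script. Its argument "commands" is a list of rows, each an object of numbers: "hand": the opening, from 0 (shut) to 1 (fully open); "dx", "dy", "dz": the shift along the world's x, y, z in mm; "spin": the turn about the world's z in degrees. A call has 1 to 12 rows; each row is the pose to reach, as a shift and turn from the pose commanded when the call began; what a row does not reach only later rows make up. A row lasts 1/12 s, in which the tool goes at most 41.7 mm and 7.16 degrees, less where a joint would pass 70% of its speed; a pose out of reach is approached as far as the arm can. A call with a gripper value outside its range is refused whole. The fingers move at their own pace and stop on an object; the grip force is fixed at half the most. Time passes only in rows, so rows that repeat a pose let the fingers close. It gives the time, the measured TCP pose, the force, the opening and the grip force at its end, in the units of the state.
- sensors.state(): the state, without advancing time (a new reading comes with each control period).
- optics.capture(name): name is "scene" or "top" or "wrist"; returns a dict with "img" (420x560x3 uint8, red, green, blue), "range_z" (420x560 float32, m along the optical axis (not along the pixel's ray), 0 where there is no reading), "fov_y" (degrees; the focal length in pixels is half the picture's height over the tangent of half this angle, whatever the lens; pixels are square), "cx", "cy" (the principal point, pixels), "R" (3x3) and "t" (3): a world point X has camera coordinates R X + t. Camera axes: x right, y down, z forward; pixel columns grow to the right and rows downward; lengths in m; the calibration is good to about 2 mm. A picture is of the moment at which its call begins.
- job.job_done(): hands the job in; it is judged then, once.
Trained networks look in a picture, given as the dict that the camera call returned (one of the last four; its "shot" number tells which), for a name from the list of things; names that differ only in an ending like _2 or _b are one class to them, and where a whole thing is asked for, a point or a joint stands for the part that bears it (a point fixed in the world has none). Each returns a list of dicts, best first, with "score" (0 to 1); they miss things now and then, are a little off and sometimes report something else, mostly with a low value. They report only what shows in the picture. A call takes as long as a camera call. They do not tell look-alikes from the thing itself.
- search_frame(picture, label): "point" ([x, y, z] in m, in world coordinates, good to about 4 mm: the middle of the surface that is visible of it).
- regions_of(picture, label): "mask" (420x560 bool, what is visible of it).
The state is a dict: "clock": time; "joint_pos": joint angles; "joint_vel": joint speeds; "joint_efforts": joint torques, N m; "tool_pos": TCP position; "ee_rot": TCP orientation; "force": force on the tool from outside, world axes, zero at the start; "moment": the same for the moment, N m; "gripper_width": opening from 0.0 (shut) to 1.0 (fully open); "grasp_force": force on a finger pad.
Only numpy, scipy, OpenCV 4.12 (cv2) and the standard library are available. Lean on these libraries where they do the work, as an engineer would, in place of code of your own. Each camera call takes 0.05 s, during which the arm holds its last target. There are 200 camera calls.

## Working session

There is one attempt and no reset: what is moved stays moved. The work goes in short steps, Python scripts to look and compute and a tool call to move; the robot and the scene stay as the last step left them, time stands still between calls to the robot, and variables do not carry over. Pictures are saved under pics/ and viewed, at most 10 in all, crops included, and the job is handed in when it is done.

Besides the shell and the picture viewer there is one more tool, called after "Emit:" as name(argument=value, ...), one argument or row to a line, values as JSON. arm_command: Moves the arm, as the interface text tells. Its arguments: {"type":"object","properties":{"commands":{"type":"array"}},"required":["commands"]}

```bash
mkdir -p pics; cat > h.py <<'E'
import numpy as np, cv2
from station import sensors, optics, job, search_frame, regions_of
def cloud(p):
    z=p["range_z"]; h,w=z.shape; f=h/2/np.tan(np.radians(p["fov_y"])/2)
    v,u=np.mgrid[:h,:w]
    c=np.stack([(u-p["cx"])*z/f,(v-p["cy"])*z/f,z],-1)
    X=(c-np.asarray(p["t"]))@np.asarray(p["R"]); X[z==0]=np.nan
    return X
def proj(p,X):
    c=np.asarray(p["R"])@np.asarray(X)+p["t"]; f=p["img"].shape[0]/2/np.tan(np.radians(p["fov_y"])/2)
    return c[0]/c[2]*f+p["cx"],c[1]/c[2]*f+p["cy"]
def save(p,n): cv2.imwrite(f"pics/{n}.png",p["img"][:,:,::-1])
E
python3 - <<'E'
from h import *
np.set_printoptions(precision=4,suppress=True)
for n in ("scene","top"):
    p=optics.capture(n); save(p,n)
    for l in ("spout","filter","collar_top","tray_mark","stand","razor","nozzle","grip"):
        print(n,l,[(np.round(d["point"],4).tolist(),round(d["score"],2),tuple(int(x) for x in proj(p,d["point"]))) for d in search_frame(p,l)][:5])
E
```

```text
scene spout [([0.4701, -0.2112, 0.0958], 0.66, (222, 205))]
scene filter [([0.5483, 0.2343, 0.1091], 0.83, (370, 260)), ([0.295, 0.3967, 0.1419], 0.74, (448, 200)), ([0.5407, 0.0469, 0.0667], 0.74, (298, 251))]
scene collar_top [([0.5085, -0.1271, 0.1114], 0.67, (242, 216)), ([0.4684, -0.2107, 0.0999], 0.59, (222, 204)), ([0.5048, 0.2309, 0.1905], 0.56, (376, 224))]
scene tray_mark [([0.2952, 0.399, 0.1435], 0.86, (449, 200)), ([0.5404, 0.0464, 0.0626], 0.66, (298, 252)), ([0.5472, 0.2336, 0.1067], 0.63, (369, 260))]
scene stand [([0.5187, -0.1666, 0.0393], 0.67, (231, 234))]
scene razor [([0.4699, -0.2079, 0.0985], 0.31, (223, 205))]
scene nozzle [([0.5107, 0.2333, 0.1844], 0.58, (376, 228)), ([0.4718, -0.2149, 0.0978], 0.55, (220, 205)), ([0.5148, -0.1709, 0.0416], 0.17, (230, 232))]
scene grip [([0.5079, -0.5019, 0.028], 0.66, (137, 209)), ([0.4713, -0.2124, 0.0983], 0.47, (221, 205)), ([0.5472, 0.2349, 0.1114], 0.47, (370, 259))]
top spout []
top filter [([0.4703, 0.2223, 0.0172], 0.85, (207, 224)), ([0.2084, 0.3939, 0.0327], 0.74, (152, 300)), ([0.4911, 0.0357, 0.0138], 0.58, (261, 219)), ([0.448, -0.2056, 0.1079], 0.27, (333, 230))]
top collar_top [([0.2492, 0.4102, 0.2528], 0.68, (129, 287)), ([0.5162, 0.2358, 0.1852], 0.41, (196, 203))]
top tray_mark [([0.4788, 0.2247, 0.0277], 0.75, (206, 221)), ([0.204, 0.3969, 0.034], 0.65, (151, 301)), ([0.4957, 0.0353, 0.0151], 0.59, (261, 218))]
top stand [([0.4919, -0.1768, 0.0352], 0.95, (323, 219))]
top razor [([0.4715, 0.2217, 0.0203], 0.31, (207, 224))]
top nozzle [([0.4428, -0.2023, 0.1053], 0.6, (332, 232))]
top grip [([0.4364, -0.2064, 0.1077], 0.41, (333, 233))]
```

View pics/scene.png

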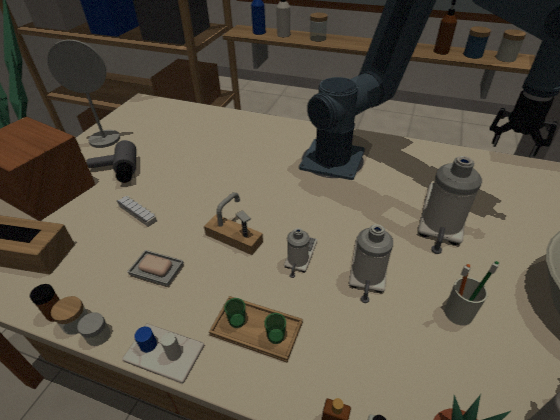

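View pics/top.png

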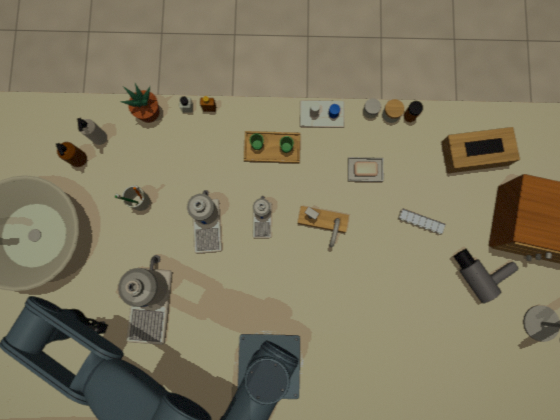

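The middle-sized filter stands at scene (372,255) / top (203,207). The spout is in the stand at scene (225,205) / top (336,228), its arm towards the robot. The large filter (top (140,287)) and the small one (262,215) are look-alikes. The razor is at top (312,214).

```bash
python3 - <<'E'
from h import *
np.set_printoptions(precision=4,suppress=True)
P=[cloud(optics.capture(n)).reshape(-1,3) for n in ("scene","top")]
def box(X,a,b): return X[np.all((X>a)&(X<b),1)]
for X in P:
    f=box(X,[.42,.15,.1],[.6,.3,.3]); print("filter top",np.nanmax(f[:,2]))
    for z in np.arange(.12,.20,.01):
        s=f[(f[:,2]>z)&(f[:,2]<z+.01)]
        if len(s): print(round(z,3),len(s),s.min(0),s.max(0))
    s=box(X,[.38,-.27,.055],[.56,-.16,.2]); print("spout",len(s),np.median(s,0))
    for z in np.arange(.05,.13,.01):
        t=s[(s[:,2]>z)&(s[:,2]<z+.01)]
        if len(t): print(round(z,3),len(t),t.min(0),t.max(0),t.mean(0))
w=optics.capture("wrist"); print(w["R"],w["t"],-w["R"].T@w["t"],w["fov_y"],sensors.state()["ee_rot"],sensors.state()["force"])
E
```

```text
filter top 0.1904192810430734
0.12 98 [0.5185 0.1914 0.1201] [0.5591 0.2758 0.1299]
0.13 71 [0.5214 0.1902 0.1301] [0.5583 0.2762 0.1398]
0.14 145 [0.4813 0.1901 0.14  ] [0.5597 0.277  0.15  ]
0.15 442 [0.484  0.1912 0.15  ] [0.557  0.2753 0.16  ]
0.16 69 [0.4948 0.2096 0.16  ] [0.5476 0.2607 0.1699]
0.17 60 [0.5005 0.2146 0.17  ] [0.5338 0.2511 0.1795]
0.18 135 [0.4987 0.2151 0.1801] [0.5337 0.2518 0.1897]
0.19 2 [0.5062 0.2358 0.1904] [0.5286 0.2391 0.1904]
spout 217 [ 0.4656 -0.208   0.1001]
0.05 8 [ 0.4872 -0.2209  0.0558] [ 0.4991 -0.2095  0.0599] [ 0.4937 -0.2136  0.0578]
0.06 14 [ 0.404  -0.2219  0.0603] [ 0.4965 -0.191   0.0698] [ 0.4871 -0.213   0.0659]
0.07 26 [ 0.4019 -0.2225  0.0701] [ 0.497  -0.1912  0.0798] [ 0.4515 -0.2058  0.0746]
0.08 30 [ 0.4019 -0.2215  0.0802] [ 0.4978 -0.188   0.0899] [ 0.4542 -0.2049  0.0851]
0.09 30 [ 0.4075 -0.2239  0.09  ] [ 0.4949 -0.1926  0.0998] [ 0.464  -0.2081  0.0957]
0.1 100 [ 0.4106 -0.2215  0.1001] [ 0.4911 -0.1923  0.11  ] [ 0.4534 -0.2059  0.1056]
0.11 9 [ 0.4459 -0.2121  0.1101] [ 0.4698 -0.2044  0.1131] [ 0.4566 -0.2088  0.1111]

[... 481 characters left out ...]
 -0.2068  0.1056]
0.07 4 [ 0.3956 -0.2107  0.07  ] [ 0.4877 -0.1968  0.0779] [ 0.4407 -0.2044  0.0753]
0.08 5 [ 0.398  -0.2056  0.0813] [ 0.4015 -0.1931  0.0895] [ 0.3989 -0.1992  0.0866]
0.09 25 [ 0.4009 -0.2211  0.091 ] [ 0.4914 -0.192   0.1   ] [ 0.4338 -0.2043  0.096 ]
0.1 72 [ 0.4062 -0.2208  0.1   ] [ 0.4871 -0.1943  0.1099] [ 0.4414 -0.2075  0.1056]
0.11 29 [ 0.4095 -0.2164  0.1101] [ 0.4786 -0.1997  0.1191] [ 0.4536 -0.2092  0.1128]
[[ 0.2765  0.961   0.0012]
 [ 0.9283 -0.2674  0.2584]
 [ 0.2487 -0.0704 -0.966 ]] [-0.5493 -0.0342  0.3779] [0.0897 0.5454 0.3746] 69.9007809521002 [[-0.9608  0.2771 -0.    ]
 [ 0.2771  0.9608 -0.    ]
 [ 0.     -0.     -1.    ]] [ 0.2399 -0.4841 -0.4432]
```

Emit:
arm_command(
  commands=[
    {"dz":40,"hand":1},
    {"dz":80,"hand":1},
    {"dz":100,"hand":1},
    {"dx":40,"dy":-25,"dz":100,"hand":1},
    {"dx":75,"dy":-55,"dz":100,"hand":1},
    {"dx":110,"dy":-85,"dz":100,"hand":1},
    {"dx":145,"dy":-115,"dz":100,"hand":1},
    {"dx":180,"dy":-145,"dz":100,"hand":1},
    {"dx":215,"dy":-180,"dz":100,"hand":1},
    {"dx":250,"dy":-215,"dz":100,"hand":1,"spin":4},
    {"dx":280,"dy":-245,"dz":100,"hand":1,"spin":7},
    {"dx":310,"dy":-275,"dz":100,"hand":1,"spin":7},
  ],
)

```text
schema error: expected keys hand, dx, dy, dz, spin
```

Emit:
arm_command(
  commands=[
    {"dx":20,"dy":-15,"hand":1},
    {"dx":30,"dy":-20,"hand":1},
    {"dx":30,"dy":-20,"hand":1},
    {"dx":30,"dy":-20,"hand":1},
  ],
)

```text
schema error: expected keys hand, dx, dy, dz, spin
```

```bash
python3 - <<'E'
from h import *
np.set_printoptions(precision=4,suppress=True)
s=sensors.state(); print(s["clock"],s["tool_pos"],s["ee_rot"],s["force"])
p=optics.capture("wrist"); save(p,"w1"); np.savez("w1.npz",**{k:p[k] for k in("img","range_z","fov_y","cx","cy","R","t")})
for l in ("filter","collar_top","tray_mark","tube_stop"):
    print(l,[(np.round(d["point"],4).tolist(),round(d["score"],2),tuple(int(x) for x in proj(p,d["point"]))) for d in search_frame(p,l)][:5])
E
```

```text
1.05 [0.1524 0.5284 0.2313] [[-0.9608  0.2771 -0.    ]
 [ 0.2771  0.9608 -0.    ]
 [ 0.     -0.     -1.    ]] [ 0.2399 -0.4841 -0.4432]
filter [([0.18, 0.4371, 0.0364], 0.56, (216, 231))]
collar_top []
tray_mark [([0.181, 0.4367, 0.0356], 0.96, (216, 231))]
tube_stop [([0.181, 0.4372, 0.0312], 0.95, (217, 230))]
```

View pics/w1.png

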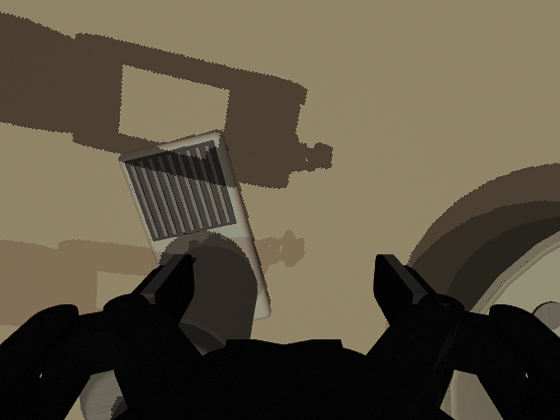

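The picture shows the large filter's tray (180,190) and the open fingers (170,285), (390,285). The arm has not moved, because every row needs all the keys.

Emit:
arm_command(
  commands=[
    {"dx":0,"dy":0,"dz":40,"hand":1,"spin":0},
    {"dx":0,"dy":0,"dz":80,"hand":1,"spin":0},
    {"dx":0,"dy":0,"dz":100,"hand":1,"spin":0},
    {"dx":40,"dy":-25,"dz":100,"hand":1,"spin":0},
    {"dx":75,"dy":-55,"dz":100,"hand":1,"spin":0},
    {"dx":110,"dy":-85,"dz":100,"hand":1,"spin":0},
    {"dx":145,"dy":-115,"dz":100,"hand":1,"spin":0},
    {"dx":180,"dy":-145,"dz":100,"hand":1,"spin":0},
    {"dx":215,"dy":-180,"dz":100,"hand":1,"spin":0},
    {"dx":250,"dy":-215,"dz":100,"hand":1,"spin":4},
    {"dx":280,"dy":-245,"dz":100,"hand":1,"spin":7},
    {"dx":310,"dy":-275,"dz":100,"hand":1,"spin":7},
  ],
)

```text
clock: 2.3
tool_pos: [0.4349, 0.2802, 0.3315]
ee_rot: [[-0.988, 0.155, 0.0], [0.155, 0.988, 0.0], [-0.0, 0.0, -1.0]]
force: [0.2, 1.2, -0.2]
gripper_width: 1.002
grasp_force: 0.0
```

Emit:
arm_command(
  commands=[
    {"dx":15,"dy":-10,"dz":0,"hand":1,"spin":0},
    {"dx":20,"dy":-20,"dz":0,"hand":1,"spin":0},
    {"dx":20,"dy":-20,"dz":0,"hand":1,"spin":0},
    {"dx":20,"dy":-20,"dz":0,"hand":1,"spin":0},
    {"dx":20,"dy":-20,"dz":0,"hand":1,"spin":0},
  ],
)

```text
clock: 2.72
tool_pos: [0.4527, 0.2629, 0.3315]
ee_rot: [[-0.988, 0.157, -0.0], [0.157, 0.988, 0.001], [0.0, 0.001, -1.0]]
force: [0.4, 0.3, -0.5]
gripper_width: 1.005
grasp_force: 0.0
```

```bash
python3 - <<'E'
from h import *
np.set_printoptions(precision=4,suppress=True)
s=sensors.state(); print(s["clock"],s["tool_pos"],s["ee_rot"],s["force"])
p=optics.capture("wrist"); save(p,"w2"); np.savez("w2.npz",**{k:p[k] for k in("img","range_z","fov_y","cx","cy","R","t")})
for l in ("filter","collar_top","tray_mark","tube_stop"):
    print(l,[(np.round(d["point"],4).tolist(),round(d["score"],2),tuple(int(x) for x in proj(p,d["point"]))) for d in search_frame(p,l)][:5])
E
```

```text
2.7167 [0.4527 0.2629 0.3315] [[-0.9876  0.1567 -0.0003]
 [ 0.1567  0.9876  0.0006]
 [ 0.0004  0.0006 -1.    ]] [ 0.3937  0.3055 -0.5313]
filter [([0.4735, 0.2326, 0.0725], 0.94, (264, 197)), ([0.3036, 0.3797, 0.0853], 0.87, (362, 40)), ([0.5048, 0.0422, 0.0373], 0.71, (146, 231))]
collar_top [([0.5171, 0.2308, 0.1864], 0.83, (263, 262)), ([0.5217, 0.0348, 0.1265], 0.43, (114, 267)), ([0.4724, 0.2317, 0.0766], 0.2, (263, 197))]
tray_mark [([0.4984, 0.0478, 0.0445], 0.91, (147, 228)), ([0.4699, 0.2381, 0.072], 0.9, (267, 194)), ([0.3014, 0.3817, 0.0884], 0.77, (365, 37))]
tube_stop [([0.3033, 0.3799, 0.083], 0.88, (362, 40)), ([0.5014, 0.046, 0.0432], 0.84, (147, 229)), ([0.4753, 0.2329, 0.0752], 0.73, (264, 199))]
```

View pics/w2.png

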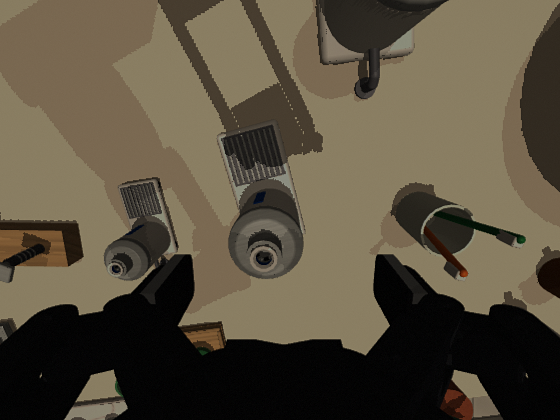

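The middle filter shows well: collar at (264,258), tray grille at (253,150). The cup is at (440,230), clear of it. Now I fit the collar axis and the tray direction.

```bash
cat >> h.py <<'E'
def fitmeas(p):
    X=cloud(p); P=X.reshape(-1,3)
    c=np.array([.515,.233])
    d=np.hypot(P[:,0]-c[0],P[:,1]-c[1])
    m=(d<.025)&(P[:,2]>.16)
    Q=P[m]; print("top hist",np.histogram(Q[:,2],bins=np.arange(.16,.2,.0025)))
    for lo,hi in((.175,.183),(.183,.1885),(.1865,.2)):
        T=Q[(Q[:,2]>lo)&(Q[:,2]<hi)]
        if len(T)>5:
            (cx,cy),r=cv2.minEnclosingCircle(T[:,:2].astype(np.float32)); print(lo,len(T),cx,cy,r,np.median(T[:,2]))
    # tray/base low plane
    b=(P[:,2]>.006)&(P[:,2]<.04)&(abs(P[:,0]-.44)<.1)&(abs(P[:,1]-.225)<.06)
    T=P[b]; print("base",len(T),cv2.minAreaRect((T[:,:2]*1000).astype(np.float32)), np.median(T[:,2]))
    return X
E
python3 - <<'E'
from h import *
np.set_printoptions(precision=4,suppress=True,linewidth=150)
p=dict(np.load("w2.npz")); X=fitmeas(p)
print(X[258,264],X[240:280:4,264]); print(X[258,244:286:4])
print("tray corners",[X[v,u] for u,v in((222,137),(275,123),(237,186),(287,178))])
p=optics.capture("scene"); fitmeas(p)
E
```

```text
top hist (array([ 39,  26,  35,  38,  45,  35,  46,  39,  61, 360, 136, 272,   2,   0,   0,   0]), array([0.16  , 0.1625, 0.165 , 0.1675, 0.17  , 0.1725, 0.175 , 0.1775, 0.18  , 0.1825, 0.185 , 0.1875, 0.19  , 0.1925, 0.195 , 0.1975, 0.2   ]))
0.175 190 0.5117151737213135 0.23167437314987183 0.019425004720687866 0.1805415414525791
0.183 591 0.5122824907302856 0.23171092569828033 0.018978934735059738 0.18459367727383466
0.1865 347 0.5123764872550964 0.2315252274274826 0.014782235957682133 0.18825635172433572
base 4583 ((459.54180908203125, 226.70425415039062), (169.6045379638672, 94.02984619140625), 5.6216301918029785) 0.023662085595056385
[0.5195 0.2302 0.1705] [[0.494  0.2354 0.1836]
 [0.4983 0.2347 0.1838]
 [0.5006 0.2346 0.1891]
 [0.5174 0.2298 0.1585]
 [0.5222 0.229  0.1586]
 [0.5213 0.2299 0.1716]
 [0.5203 0.2308 0.184 ]
 [0.5224 0.2308 0.1893]
 [0.5295 0.2292 0.1839]
 [0.5483 0.2242 0.1556]]
[[0.5212 0.206  0.1581]
 [0.5117 0.2152 0.1824]
 [0.51   0.2203 0.1878]
 [0.5134 0.2233 0.1814]
 [0.5168 0.2265 0.1752]
 [0.5195 0.2302 0.1705]
 [0.5198 0.2346 0.1714]
 [0.5138 0.2406 0.1866]
 [0.5136 0.2448 0.1885]
 [0.5162 0.2486 0.1842]
 [0.5282 0.251  0.1585]]
tray corners [array([0.385 , 0.1823, 0.0228]), array([0.3777, 0.262 , 0.0219]), array([0.4598, 0.1896, 0.0221]), array([0.4595, 0.2669, 0.0226])]
top hist (array([18, 13, 10, 16, 15, 15, 12, 16, 27, 44, 36, 29,  0,  0,  0,  0]), array([0.16  , 0.1625, 0.165 , 0.1675, 0.17  , 0.1725, 0.175 , 0.1775, 0.18  , 0.1825, 0.185 , 0.1875, 0.19  , 0.1925, 0.195 , 0.1975, 0.2   ]))
0.175 64 0.5149942636489868 0.23310425877571106 0.019474050030112267 0.18068559329265296
0.183 89 0.5147281885147095 0.23260703682899475 0.018356608226895332 0.18537067107548502
0.1865 44 0.5137088298797607 0.23251071572303772 0.015165218152105808 0.18788942316620513
base 127 ((462.0090637207031, 228.48704528808594), (162.8075408935547, 93.87530517578125), 5.555934906005859) 0.020746861020273427
```

Emit:
arm_command(
  commands=[
    {"dx":0,"dy":-39,"dz":0,"hand":0.8,"spin":0},
    {"dx":0,"dy":-78,"dz":0,"hand":0.8,"spin":0},
    {"dx":0,"dy":-117,"dz":0,"hand":0.8,"spin":0},
    {"dx":0,"dy":-156,"dz":0,"hand":0.8,"spin":0},
    {"dx":0,"dy":-195,"dz":0,"hand":0.8,"spin":0},
    {"dx":0,"dy":-234,"dz":-10,"hand":0.8,"spin":0},
    {"dx":0,"dy":-273,"dz":-20,"hand":0.8,"spin":0},
    {"dx":0,"dy":-312,"dz":-30,"hand":0.8,"spin":0},
    {"dx":0,"dy":-350,"dz":-45,"hand":0.8,"spin":0},
    {"dx":0,"dy":-388,"dz":-60,"hand":0.8,"spin":0},
    {"dx":0,"dy":-425,"dz":-75,"hand":0.8,"spin":0},
    {"dx":0,"dy":-455,"dz":-95,"hand":0.8,"spin":0},
  ],
)

```text
clock: 4.02
tool_pos: [0.4541, -0.1958, 0.2367]
ee_rot: [[-0.987, 0.159, 0.002], [0.159, 0.987, -0.002], [-0.003, -0.002, -1.0]]
force: [1.5, -0.0, 0.7]
gripper_width: 0.798
grasp_force: 0.0
```

Emit:
arm_command(
  commands=[
    {"dx":0,"dy":-20,"dz":-10,"hand":0.8,"spin":0},
    {"dx":0,"dy":-20,"dz":-15,"hand":0.8,"spin":0},
    {"dx":0,"dy":-20,"dz":-15,"hand":0.8,"spin":0},
    {"dx":0,"dy":-20,"dz":-15,"hand":0.8,"spin":0},
  ],
)

```text
clock: 4.35
tool_pos: [0.4538, -0.2123, 0.2214]
ee_rot: [[-0.987, 0.158, -0.0], [0.158, 0.987, 0.001], [0.0, 0.001, -1.0]]
force: [0.1, 0.5, 0.1]
gripper_width: 0.799
grasp_force: 0.0
```

```bash
python3 - <<'E'
from h import *
np.set_printoptions(precision=4,suppress=True,linewidth=150)
s=sensors.state(); print(s["clock"],s["tool_pos"],s["ee_rot"][:,1],s["force"])
p=optics.capture("wrist"); save(p,"w3"); np.savez("w3.npz",**{k:p[k] for k in("img","range_z","fov_y","cx","cy","R","t")})
X=cloud(p)
for l in ("spout","grip","nozzle","razor"):
    for d in regions_of(p,l)[:2]:
        m=d["mask"]; Q=X[m]; v,u=np.where(m); print(l,d["score"],m.sum(),np.nanmedian(Q,0),u.min(),u.max(),v.min(),v.max())
P=X.reshape(-1,3); P=P[(abs(P[:,0]-.45)<.07)&(abs(P[:,1]+.21)<.04)&(P[:,2]>.05)&(P[:,2]<.13)]
for a in np.arange(.39,.51,.01):
    t=P[(P[:,0]>a)&(P[:,0]<a+.01)]
    if len(t): print(round(a,2),len(t),t.min(0),t.max(0),np.median(t,0))
E
```

```text
4.35 [ 0.4538 -0.2123  0.2214] [0.1578 0.9875 0.0008] [0.1043 0.4815 0.0619]
spout 0.55 1671 [ 0.4391 -0.2086  0.1079] 275 296 137 241
grip 0.15 1290 [ 0.5012 -0.1315  0.1145] 355 408 217 266
nozzle 0.9 1717 [ 0.4394 -0.2084  0.1078] 275 296 137 241
razor 0.72 1182 [ 0.501  -0.1318  0.1145] 356 407 218 265
0.39 57 [ 0.3958 -0.2065  0.0799] [ 0.3999 -0.1944  0.0955] [ 0.3983 -0.2005  0.0885]
0.4 218 [ 0.4    -0.2089  0.0784] [ 0.41   -0.1924  0.1066] [ 0.405  -0.2012  0.099 ]
0.41 216 [ 0.41   -0.2114  0.0988] [ 0.4199 -0.1949  0.1094] [ 0.4151 -0.2031  0.1061]
0.42 202 [ 0.42   -0.214   0.1017] [ 0.43   -0.1975  0.1109] [ 0.4249 -0.2054  0.1081]
0.43 204 [ 0.43   -0.2155  0.1013] [ 0.44   -0.1991  0.111 ] [ 0.4349 -0.2078  0.1087]
0.44 197 [ 0.44   -0.2181  0.102 ] [ 0.45   -0.2014  0.1115] [ 0.4451 -0.2099  0.1092]
0.45 190 [ 0.45   -0.2207  0.1032] [ 0.46   -0.2039  0.1121] [ 0.455  -0.212   0.1095]
0.46 185 [ 0.4601 -0.2223  0.1039] [ 0.47   -0.2062  0.1126] [ 0.4649 -0.2142  0.1099]
0.47 157 [ 0.47   -0.2249  0.1002] [ 0.4799 -0.2088  0.1117] [ 0.4748 -0.2168  0.1085]
0.48 91 [ 0.4801 -0.2258  0.0941] [ 0.4898 -0.2112  0.1086] [ 0.4838 -0.2185  0.103 ]
0.49 6 [ 0.49   -0.2221  0.0959] [ 0.4909 -0.2153  0.0977] [ 0.4904 -0.2187  0.0966]
```

View pics/w3.png

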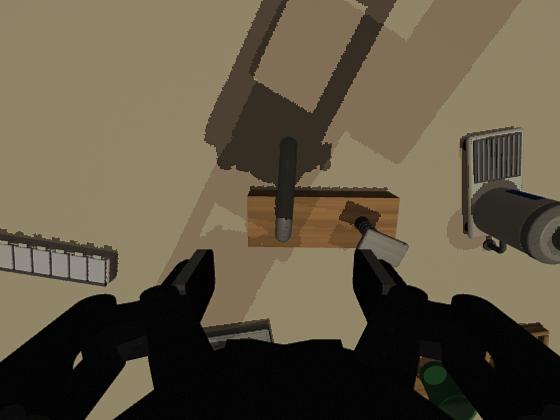

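The spout's bend is at (283,237), arm forward to (288,140). The razor head is at (385,245), right of it. The spout yaw is about -12.5°, with the shank axis near (0.488, -0.218). Going above it, then down.

Emit:
arm_command(
  commands=[
    {"dx":17,"dy":-3,"dz":-20,"hand":0.6,"spin":-2},
    {"dx":34,"dy":-6,"dz":-40,"hand":0.6,"spin":-3.5},
    {"dx":34,"dy":-6,"dz":-60,"hand":0.6,"spin":-3.5},
    {"dx":34,"dy":-6,"dz":-60,"hand":0.6,"spin":-3.5},
    {"dx":34,"dy":-6,"dz":-60,"hand":0.6,"spin":-3.5},
  ],
)

```text
clock: 5.02
tool_pos: [0.4873, -0.2181, 0.1609]
ee_rot: [[-0.976, 0.217, -0.002], [0.217, 0.976, 0.001], [0.002, 0.001, -1.0]]
force: [-0.0, 0.5, 1.1]
gripper_width: 0.597
grasp_force: 0.0
```

Emit:
arm_command(
  commands=[
    {"dx":0,"dy":0,"dz":-20,"hand":0.6,"spin":0},
    {"dx":0,"dy":0,"dz":-40,"hand":0.6,"spin":0},
    {"dx":0,"dy":0,"dz":-60,"hand":0.6,"spin":0},
    {"dx":0,"dy":0,"dz":-75,"hand":0.6,"spin":0},
    {"dx":0,"dy":0,"dz":-90,"hand":0.6,"spin":0},
    {"dx":0,"dy":0,"dz":-102,"hand":0.6,"spin":0},
    {"dx":0,"dy":0,"dz":-110,"hand":0.6,"spin":0},
    {"dx":0,"dy":0,"dz":-110,"hand":0.6,"spin":0},
    {"dx":0,"dy":0,"dz":-110,"hand":0.6,"spin":0},
  ],
)

```text
clock: 5.77
tool_pos: [0.4883, -0.2194, 0.0523]
ee_rot: [[-0.976, 0.218, 0.001], [0.218, 0.976, -0.001], [-0.001, -0.0, -1.0]]
force: [0.9, -0.3, 0.2]
gripper_width: 0.597
grasp_force: 0.0
```

```bash
python3 - <<'E'
from h import *
np.set_printoptions(precision=4,suppress=True,linewidth=150)
s=sensors.state(); print(s["tool_pos"],s["ee_rot"][:,1],s["force"])
p=optics.capture("scene"); u,v=proj(p,[.488,-.218,.07]); u,v=int(u),int(v)
c=p["img"][v-60:v+60,u-80:u+80,::-1]; cv2.imwrite("pics/s4.png",cv2.resize(c,None,fx=4,fy=4,interpolation=cv2.INTER_CUBIC))
E
```

```text
[ 0.4883 -0.2194  0.0523] [ 0.2178  0.976  -0.0005] [ 0.8607 -0.3092  0.1582]
```

View pics/s4.png

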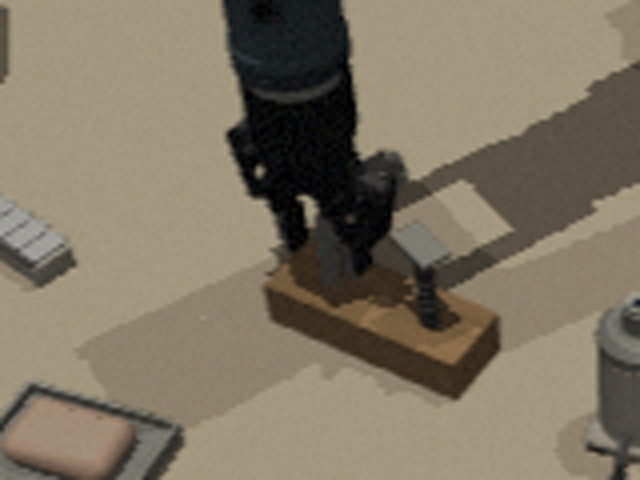

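The fingers straddle the shank at (330,245), clear of the razor at (425,250). Closing.

Emit:
arm_command(
  commands=[
    {"dx":0,"dy":0,"dz":-3,"hand":0.6,"spin":0},
    {"dx":0,"dy":0,"dz":-3,"hand":0.4,"spin":0},
    {"dx":0,"dy":0,"dz":-3,"hand":0.25,"spin":0},
    {"dx":0,"dy":0,"dz":-3,"hand":0.1,"spin":0},
    {"dx":0,"dy":0,"dz":-3,"hand":0,"spin":0},
    {"dx":0,"dy":0,"dz":-3,"hand":0,"spin":0},
    {"dx":0,"dy":0,"dz":-3,"hand":0,"spin":0},
    {"dx":0,"dy":0,"dz":-3,"hand":0,"spin":0},
  ],
)

```text
clock: 6.48
tool_pos: [0.4881, -0.2192, 0.0487]
ee_rot: [[-0.976, 0.218, 0.0], [0.218, 0.976, -0.0], [-0.001, -0.0, -1.0]]
force: [0.0, 1.0, 4.5]
gripper_width: 0.154
grasp_force: 58.4
```

Emit:
arm_command(
  commands=[
    {"dx":0,"dy":0,"dz":6,"hand":0,"spin":0},
    {"dx":0,"dy":0,"dz":14,"hand":0,"spin":0},
    {"dx":0,"dy":0,"dz":24,"hand":0,"spin":0},
    {"dx":0,"dy":0,"dz":36,"hand":0,"spin":0},
    {"dx":0,"dy":0,"dz":55,"hand":0,"spin":0},
    {"dx":0,"dy":0,"dz":80,"hand":0,"spin":0},
    {"dx":0,"dy":0,"dz":110,"hand":0,"spin":0},
    {"dx":0,"dy":0,"dz":140,"hand":0,"spin":0},
    {"dx":0,"dy":0,"dz":170,"hand":0,"spin":0},
    {"dx":0,"dy":0,"dz":200,"hand":0,"spin":0},
    {"dx":0,"dy":0,"dz":210,"hand":0,"spin":0},
    {"dx":0,"dy":0,"dz":210,"hand":0,"spin":0},
  ],
)

```text
clock: 7.48
tool_pos: [0.4889, -0.2199, 0.262]
ee_rot: [[-0.976, 0.218, 0.005], [0.218, 0.976, -0.004], [-0.006, -0.003, -1.0]]
force: [0.5, -0.4, -1.5]
gripper_width: 0.163
grasp_force: 58.4
```

```bash
cat >> h.py <<'E'
def spoutmeas():
    s=sensors.state(); T=np.array(s["tool_pos"]); R=np.array(s["ee_rot"])
    for n in("scene","top"):
        p=optics.capture(n); X=cloud(p).reshape(-1,3); Q=(X-T)@R   # tool frame: x=forward(nozzle), z down
        m=(abs(Q[:,1])<.03)&(Q[:,0]>-.03)&(Q[:,0]<.12)
        sh=Q[m&(Q[:,2]>.008)&(Q[:,2]<.047)&(abs(Q[:,0])<.03)]
        for lo in np.arange(.005,.05,.01):
            t=Q[m&(Q[:,2]>lo)&(Q[:,2]<lo+.01)&(abs(Q[:,0])<.03)]
            if len(t): print(n,"shank z",round(lo,3),len(t),(t.min(0)*1e3).round(1),(t.max(0)*1e3).round(1))
        a=Q[m&(Q[:,0]>.03)&(Q[:,2]>-.08)&(Q[:,2]<.0)]
        for x in np.arange(.03,.1,.01):
            t=a[(a[:,0]>x)&(a[:,0]<x+.01)]
            if len(t): print(n,"arm x",round(x,3),len(t),"y",(np.median(t[:,1])*1e3).round(1),"z",(t[:,2].min()*1e3).round(1),(t[:,2].max()*1e3).round(1))
    return s
E
python3 - <<'E'
from h import *
s=spoutmeas(); print(s["tool_pos"],s["force"],s["moment"],s["gripper_width"])
E
```

```text
scene shank z 0.005 16 [-10.5  -2.5   5.7] [-2.1  9.6 14.5]
scene shank z 0.015 19 [-10.   -2.4  15.1] [ 4.1 10.  24.6]
scene shank z 0.025 18 [-10.4  -2.8  25.1] [ 4.3  8.4 34.6]
scene shank z 0.035 13 [-11.   -1.5  35.7] [-2.4  8.9 44.6]
scene arm x 0.05 3 y 6.2 z -58.1 -55.6
scene arm x 0.06 12 y 4.3 z -60.9 -53.5
scene arm x 0.07 32 y 6.0 z -58.7 -19.4
scene arm x 0.08 28 y 7.8 z -50.4 -19.5
scene arm x 0.09 1 y 7.4 z -29.7 -29.7
top shank z 0.035 1 [ 6.4  1.9 44.5] [ 6.4  1.9 44.5]
top arm x 0.03 18 y 2.0 z -62.8 -51.4
top arm x 0.04 17 y 2.4 z -62.5 -52.3
top arm x 0.05 17 y 1.0 z -63.0 -51.6
top arm x 0.06 19 y 2.5 z -62.7 -50.5
top arm x 0.07 18 y 1.1 z -60.8 -48.0
top arm x 0.08 21 y 3.6 z -55.7 -27.2
top arm x 0.09 13 y 1.7 z -46.1 -21.0
[ 0.48892474 -0.21993677  0.26199769] [ 0.50101844 -0.36938515 -1.50824118] [-0.05366839 -0.06736483  0.00525165] 0.1627105711089388
```

Emit:
arm_command(
  commands=[
    {"dx":0,"dy":15,"dz":0,"hand":0,"spin":0},
    {"dx":0,"dy":45,"dz":0,"hand":0,"spin":2},
    {"dx":0,"dy":85,"dz":0,"hand":0,"spin":4},
    {"dx":0,"dy":125,"dz":0,"hand":0,"spin":6},
    {"dx":5,"dy":165,"dz":0,"hand":0,"spin":8},
    {"dx":10,"dy":205,"dz":0,"hand":0,"spin":10},
    {"dx":15,"dy":245,"dz":0,"hand":0,"spin":12},
    {"dx":20,"dy":285,"dz":0,"hand":0,"spin":14},
    {"dx":23,"dy":325,"dz":0,"hand":0,"spin":16},
    {"dx":23,"dy":360,"dz":0,"hand":0,"spin":18},
    {"dx":23,"dy":390,"dz":0,"hand":0,"spin":18},
    {"dx":23,"dy":410,"dz":0,"hand":0,"spin":18},
  ],
)

```text
clock: 8.58
tool_pos: [0.5085, 0.1945, 0.2558]
ee_rot: [[-0.995, -0.097, -0.005], [-0.097, 0.995, 0.0], [0.005, 0.001, -1.0]]
force: [0.4, 0.1, -1.3]
gripper_width: 0.162
grasp_force: 58.6
```

Emit:
arm_command(
  commands=[
    {"dx":0,"dy":15,"dz":0,"hand":0,"spin":0},
    {"dx":0,"dy":28,"dz":0,"hand":0,"spin":0},
    {"dx":0,"dy":28,"dz":0,"hand":0,"spin":0},
    {"dx":0,"dy":28,"dz":0,"hand":0,"spin":0},
  ],
)

```text
clock: 8.92
tool_pos: [0.5098, 0.2193, 0.2568]
ee_rot: [[-0.995, -0.096, -0.003], [-0.096, 0.995, -0.001], [0.003, -0.001, -1.0]]
force: [0.4, 0.6, -0.5]
gripper_width: 0.161
grasp_force: 58.6
```

Emit:
arm_command(
  commands=[
    {"dx":2,"dy":12,"dz":0,"hand":0,"spin":0},
    {"dx":2,"dy":12,"dz":0,"hand":0,"spin":0},
    {"dx":2,"dy":12,"dz":0,"hand":0,"spin":0},
    {"dx":2,"dy":12,"dz":0,"hand":0,"spin":0},
  ],
)

```text
clock: 9.25
tool_pos: [0.5129, 0.2304, 0.2582]
ee_rot: [[-0.996, -0.094, -0.0], [-0.094, 0.996, -0.0], [0.0, -0.0, -1.0]]
force: [0.6, -0.2, -2.1]
gripper_width: 0.159
grasp_force: 58.7
```

```bash
python3 - <<'E'
from h import *
s=spoutmeas(); print(s["tool_pos"],s["force"],s["moment"],s["gripper_width"])
p=optics.capture("scene"); u,v=proj(p,[.512,.232,.2]); u,v=int(u),int(v)
c=p["img"][v-50:v+50,u-65:u+65,::-1]; cv2.imwrite("pics/s5.png",cv2.resize(c,None,fx=6,fy=6,interpolation=cv2.INTER_CUBIC))
p=optics.capture("wrist"); save(p,"w5")
X=cloud(p).reshape(-1,3); fitmeas(optics.capture("scene"))
E
```

```text
scene shank z 0.005 22 [-10.4  -5.7   5.4] [-4.8  6.4 13.8]
scene shank z 0.015 22 [-9.9 -6.5 16. ] [-1.7  7.8 24. ]
scene shank z 0.025 25 [-11.5  -6.5  25.3] [-0.9  7.5 34.8]
scene shank z 0.035 13 [-10.7  -5.8  36.2] [-5.   8.  43.3]
scene shank z 0.045 1 [-5.1  4.5 45.3] [-5.1  4.5 45.3]
top arm x 0.03 5 y 4.6 z -65.4 -57.5
top arm x 0.04 7 y 5.4 z -64.8 -58.0
top arm x 0.05 9 y 2.9 z -65.3 -52.3
top arm x 0.06 8 y 3.6 z -64.1 -51.0
top arm x 0.07 13 y 2.6 z -62.8 -52.1
top arm x 0.08 10 y 3.3 z -59.0 -44.2
top arm x 0.09 6 y 1.8 z -51.3 -28.6
[0.51293312 0.23036598 0.25822732] [ 0.64339036 -0.16005624 -2.14727274] [-0.00190554 -0.05330955  0.01025106] 0.1591566501318778
top hist (array([21, 11, 12, 18, 10, 18, 10, 18, 28, 47, 31, 27,  4,  0,  0,  0]), array([0.16  , 0.1625, 0.165 , 0.1675, 0.17  , 0.1725, 0.175 , 0.1775,
       0.18  , 0.1825, 0.185 , 0.1875, 0.19  , 0.1925, 0.195 , 0.1975,
       0.2   ]))
0.175 67 0.5149775743484497 0.23275166749954224 0.0191747285425663 0.18067021996155336
0.183 81 0.5144461989402771 0.23337773978710175 0.01842069998383522 0.18557248253498393
0.1865 46 0.5135284662246704 0.23359346389770508 0.016153257340192795 0.18831050781102612
base 126 ((461.8484191894531, 228.5906524658203), (165.6101837158203, 94.06851196289062), 5.523704528808594) 0.020744836279832764
```

View pics/s5.png

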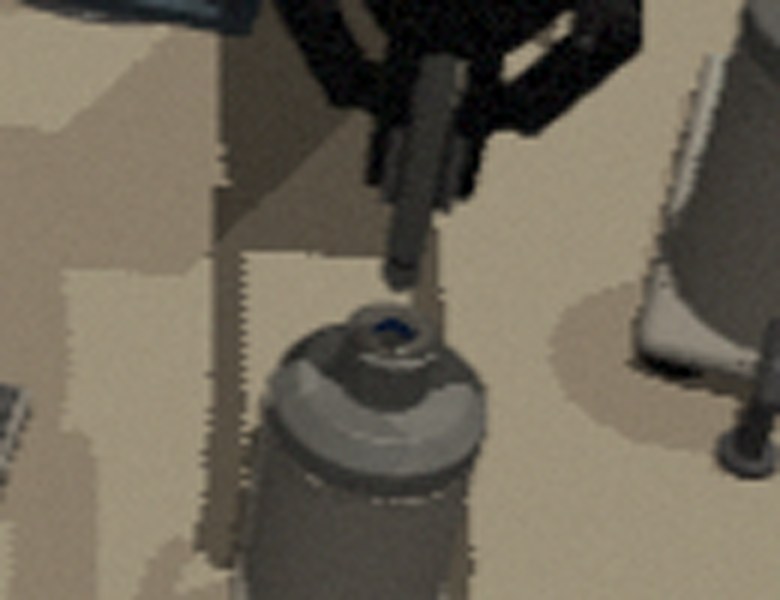

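View pics/w5.png

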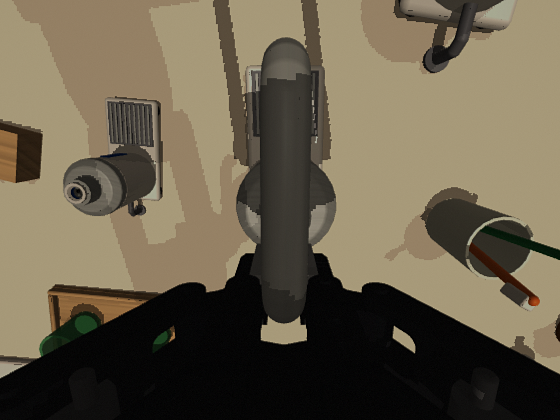

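The scene crop shows the foot (400,275) straight over the collar mouth (395,330). The wrist view shows the arm lying over the tray. Nudging slightly and descending to just above the mouth.

Emit:
arm_command(
  commands=[
    {"dx":-1,"dy":1,"dz":-6,"hand":0,"spin":0},
    {"dx":-1,"dy":1,"dz":-12,"hand":0,"spin":0},
    {"dx":-1,"dy":1,"dz":-18,"hand":0,"spin":0},
    {"dx":-1,"dy":1,"dz":-21,"hand":0,"spin":0},
    {"dx":-1,"dy":1,"dz":-21,"hand":0,"spin":0},
    {"dx":-1,"dy":1,"dz":-21,"hand":0,"spin":0},
  ],
)

```text
clock: 10.0
tool_pos: [0.5117, 0.2319, 0.2368]
ee_rot: [[-0.996, -0.094, -0.001], [-0.094, 0.996, -0.0], [0.001, -0.0, -1.0]]
force: [0.1, 0.7, -1.5]
gripper_width: 0.161
grasp_force: 58.7
```

Emit:
arm_command(
  commands=[
    {"dx":0,"dy":0,"dz":-1,"hand":0,"spin":0},
    {"dx":0,"dy":0,"dz":-2,"hand":0,"spin":0},
    {"dx":0,"dy":0,"dz":-3,"hand":0,"spin":0},
    {"dx":0,"dy":0,"dz":-4,"hand":0,"spin":0},
    {"dx":0,"dy":0,"dz":-5,"hand":0,"spin":0},
    {"dx":0,"dy":0,"dz":-5,"hand":0,"spin":0},
  ],
)

```text
clock: 10.5
tool_pos: [0.5117, 0.2319, 0.2321]
ee_rot: [[-0.996, -0.094, -0.0], [-0.094, 0.996, -0.0], [0.0, -0.0, -1.0]]
force: [-0.5, -0.4, -1.4]
gripper_width: 0.16
grasp_force: 58.7
```

Emit:
arm_command(
  commands=[
    {"dx":0,"dy":0,"dz":-1,"hand":0,"spin":0},
    {"dx":0,"dy":0,"dz":-2,"hand":0,"spin":0},
    {"dx":0,"dy":0,"dz":-3,"hand":0,"spin":0},
    {"dx":0,"dy":0,"dz":-4,"hand":0,"spin":0},
    {"dx":0,"dy":0,"dz":-5,"hand":0,"spin":0},
    {"dx":0,"dy":0,"dz":-5,"hand":0,"spin":0},
  ],
)

```text
clock: 11.0
tool_pos: [0.5117, 0.2319, 0.227]
ee_rot: [[-0.996, -0.094, -0.0], [-0.094, 0.996, -0.0], [0.0, -0.0, -1.0]]
force: [0.4, -0.4, -1.0]
gripper_width: 0.159
grasp_force: 58.7
```

Emit:
arm_command(
  commands=[
    {"dx":0,"dy":0,"dz":-1,"hand":0,"spin":0},
    {"dx":0,"dy":0,"dz":-2,"hand":0,"spin":0},
    {"dx":0,"dy":0,"dz":-3,"hand":0,"spin":0},
    {"dx":0,"dy":0,"dz":-3,"hand":0,"spin":0},
  ],
)

```text
clock: 11.33
tool_pos: [0.5116, 0.232, 0.2243]
ee_rot: [[-0.996, -0.094, -0.0], [-0.094, 0.996, 0.0], [0.0, 0.0, -1.0]]
force: [-1.7, 0.1, 0.9]
gripper_width: 0.163
grasp_force: 58.9
```

Emit:
arm_command(
  commands=[
    {"dx":-0.5,"dy":0,"dz":-1,"hand":0,"spin":0},
    {"dx":-0.5,"dy":0,"dz":-2,"hand":0,"spin":0},
    {"dx":-0.5,"dy":0,"dz":-2,"hand":0,"spin":0},
  ],
)

```text
clock: 11.58
tool_pos: [0.511, 0.2319, 0.2219]
ee_rot: [[-0.996, -0.094, -0.001], [-0.094, 0.996, -0.0], [0.001, 0.0, -1.0]]
force: [-0.5, 0.1, -1.3]
gripper_width: 0.16
grasp_force: 58.7
```

Emit:
arm_command(
  commands=[
    {"dx":0,"dy":0,"dz":-1,"hand":0,"spin":0},
    {"dx":0,"dy":0,"dz":-2,"hand":0,"spin":0},
    {"dx":0,"dy":0,"dz":-2,"hand":0,"spin":0},
  ],
)

```text
clock: 11.83
tool_pos: [0.5111, 0.2319, 0.2198]
ee_rot: [[-0.996, -0.094, -0.001], [-0.094, 0.996, -0.0], [0.001, -0.0, -1.0]]
force: [-1.6, 0.3, -1.5]
gripper_width: 0.158
grasp_force: 58.7
```

Emit:
arm_command(
  commands=[
    {"dx":-0.5,"dy":0,"dz":-1,"hand":0,"spin":0},
    {"dx":-0.5,"dy":0,"dz":-2,"hand":0,"spin":0},
    {"dx":-0.5,"dy":0,"dz":-2,"hand":0,"spin":0},
  ],
)

```text
clock: 12.08
tool_pos: [0.5109, 0.2319, 0.218]
ee_rot: [[-0.996, -0.094, 0.0], [-0.094, 0.996, -0.0], [0.0, -0.0, -1.0]]
force: [-1.0, 0.2, -1.3]
gripper_width: 0.164
grasp_force: 58.7
```

Emit:
arm_command(
  commands=[
    {"dx":0,"dy":0,"dz":-1,"hand":0,"spin":0},
    {"dx":0,"dy":0,"dz":-2,"hand":0,"spin":0},
    {"dx":0,"dy":0,"dz":-2,"hand":0,"spin":0},
  ],
)

```text
clock: 12.33
tool_pos: [0.5108, 0.2319, 0.2162]
ee_rot: [[-0.996, -0.094, -0.0], [-0.094, 0.996, 0.0], [0.0, 0.0, -1.0]]
force: [-0.2, 0.0, 1.0]
gripper_width: 0.156
grasp_force: 58.8
```

Emit:
arm_command(
  commands=[
    {"dx":0,"dy":0,"dz":-0.7,"hand":0,"spin":0},
    {"dx":0,"dy":0,"dz":-1.4,"hand":0,"spin":0},
    {"dx":0,"dy":0,"dz":-2,"hand":0,"spin":0},
  ],
)

```text
clock: 12.58
tool_pos: [0.5109, 0.232, 0.2146]
ee_rot: [[-0.996, -0.094, 0.0], [-0.094, 0.996, 0.0], [-0.0, 0.0, -1.0]]
force: [-1.8, 0.3, 2.3]
gripper_width: 0.16
grasp_force: 59.1
```

Emit:
arm_command(
  commands=[
    {"dx":0,"dy":0,"dz":-0.7,"hand":0,"spin":0},
    {"dx":0,"dy":0,"dz":-1.4,"hand":0,"spin":0},
    {"dx":0,"dy":0,"dz":-2,"hand":0,"spin":0},
  ],
)

```text
clock: 12.83
tool_pos: [0.5111, 0.232, 0.2128]
ee_rot: [[-0.996, -0.094, 0.001], [-0.094, 0.996, 0.0], [-0.001, 0.0, -1.0]]
force: [-2.1, -0.9, 5.6]
gripper_width: 0.161
grasp_force: 59.4
```

Emit:
arm_command(
  commands=[
    {"dx":0,"dy":0,"dz":-0.7,"hand":0,"spin":0},
    {"dx":0,"dy":0,"dz":-1.4,"hand":0,"spin":0},
    {"dx":0,"dy":0,"dz":-2,"hand":0,"spin":0},
  ],
)

```text
clock: 13.08
tool_pos: [0.5113, 0.232, 0.2112]
ee_rot: [[-0.996, -0.094, 0.002], [-0.094, 0.996, 0.0], [-0.002, 0.0, -1.0]]
force: [-1.9, 0.8, 8.2]
gripper_width: 0.159
grasp_force: 59.6
```

Emit:
arm_command(
  commands=[
    {"dx":-0.5,"dy":0,"dz":-0.7,"hand":0,"spin":0},
    {"dx":-0.5,"dy":0,"dz":-1.4,"hand":0,"spin":0},
    {"dx":-0.5,"dy":0,"dz":-2,"hand":0,"spin":0},
  ],
)

```text
clock: 13.33
tool_pos: [0.5106, 0.2319, 0.2082]
ee_rot: [[-0.996, -0.094, 0.001], [-0.094, 0.996, 0.0], [-0.001, 0.0, -1.0]]
force: [-1.9, 0.1, 2.6]
gripper_width: 0.158
grasp_force: 59.1
```

Emit:
arm_command(
  commands=[
    {"dx":0,"dy":0,"dz":-0.7,"hand":0,"spin":0},
    {"dx":0,"dy":0,"dz":-1.4,"hand":0,"spin":0},
    {"dx":0,"dy":0,"dz":-2,"hand":0,"spin":0},
  ],
)

```text
clock: 13.58
tool_pos: [0.5107, 0.2319, 0.2068]
ee_rot: [[-0.996, -0.094, 0.001], [-0.094, 0.996, 0.0], [-0.001, 0.0, -1.0]]
force: [-1.8, 0.3, 7.6]
gripper_width: 0.158
grasp_force: 59.6
```

Teeth passed (the force dropped). Now the seal.

Emit:
arm_command(
  commands=[
    {"dx":0,"dy":0,"dz":-0.7,"hand":0,"spin":0},
    {"dx":0,"dy":0,"dz":-1.4,"hand":0,"spin":0},
    {"dx":0,"dy":0,"dz":-2,"hand":0,"spin":0},
  ],
)

```text
clock: 13.83
tool_pos: [0.5108, 0.232, 0.2051]
ee_rot: [[-0.996, -0.094, 0.002], [-0.094, 0.996, 0.0], [-0.002, 0.0, -1.0]]
force: [-0.8, 0.2, 5.2]
gripper_width: 0.162
grasp_force: 59.3
```

Emit:
arm_command(
  commands=[
    {"dx":0,"dy":0,"dz":-0.5,"hand":0,"spin":0},
    {"dx":0,"dy":0,"dz":-1,"hand":0,"spin":0},
    {"dx":0,"dy":0,"dz":-1,"hand":0,"spin":0},
  ],
)

```text
clock: 14.08
tool_pos: [0.5105, 0.2319, 0.2033]
ee_rot: [[-0.996, -0.094, 0.0], [-0.094, 0.996, 0.0], [-0.0, 0.0, -1.0]]
force: [-0.3, 1.1, 3.8]
gripper_width: 0.16
grasp_force: 59.2
```

Emit:
arm_command(
  commands=[
    {"dx":0,"dy":0,"dz":-0.5,"hand":0,"spin":0},
    {"dx":0,"dy":0,"dz":-1,"hand":0,"spin":0},
    {"dx":0,"dy":0,"dz":-1,"hand":0,"spin":0},
  ],
)

```text
clock: 14.33
tool_pos: [0.5104, 0.2319, 0.202]
ee_rot: [[-0.996, -0.094, -0.0], [-0.094, 0.996, -0.0], [0.0, -0.0, -1.0]]
force: [-1.1, 0.5, 3.0]
gripper_width: 0.163
grasp_force: 59.1
```

Emit:
arm_command(
  commands=[
    {"dx":0,"dy":0,"dz":-0.5,"hand":0,"spin":0},
    {"dx":0,"dy":0,"dz":-1,"hand":0,"spin":0},
    {"dx":0,"dy":0,"dz":-1,"hand":0,"spin":0},
  ],
)

```text
clock: 14.58
tool_pos: [0.5104, 0.2319, 0.2012]
ee_rot: [[-0.996, -0.094, 0.0], [-0.094, 0.996, -0.0], [-0.0, -0.0, -1.0]]
force: [0.0, 0.4, 3.5]
gripper_width: 0.161
grasp_force: 59.2
```

Emit:
arm_command(
  commands=[
    {"dx":0,"dy":0,"dz":-0.5,"hand":0,"spin":0},
    {"dx":0,"dy":0,"dz":-1,"hand":0,"spin":0},
    {"dx":0,"dy":0,"dz":-1,"hand":0,"spin":0},
  ],
)

```text
clock: 14.83
tool_pos: [0.5105, 0.2319, 0.2006]
ee_rot: [[-0.996, -0.094, 0.0], [-0.094, 0.996, 0.0], [-0.0, 0.0, -1.0]]
force: [-0.5, 0.7, 3.6]
gripper_width: 0.16
grasp_force: 59.4
```

Emit:
arm_command(
  commands=[
    {"dx":0,"dy":0,"dz":-0.5,"hand":0,"spin":0},
    {"dx":0,"dy":0,"dz":-1,"hand":0,"spin":0},
    {"dx":0,"dy":0,"dz":-1,"hand":0,"spin":0},
  ],
)

```text
clock: 15.08
tool_pos: [0.5105, 0.2319, 0.1999]
ee_rot: [[-0.996, -0.094, 0.001], [-0.094, 0.996, 0.0], [-0.001, 0.0, -1.0]]
force: [-0.9, 0.1, 6.9]
gripper_width: 0.161
grasp_force: 59.6
```

Emit:
arm_command(
  commands=[
    {"dx":0,"dy":0,"dz":-0.5,"hand":0,"spin":0},
    {"dx":0,"dy":0,"dz":-1,"hand":0,"spin":0},
    {"dx":0,"dy":0,"dz":-1,"hand":0,"spin":0},
  ],
)

```text
clock: 15.33
tool_pos: [0.5106, 0.2319, 0.1993]
ee_rot: [[-0.996, -0.094, 0.001], [-0.094, 0.996, 0.0], [-0.001, 0.0, -1.0]]
force: [-0.6, -0.9, 9.3]
gripper_width: 0.156
grasp_force: 59.8
```

Emit:
arm_command(
  commands=[
    {"dx":0,"dy":0,"dz":-0.5,"hand":0,"spin":0},
    {"dx":0,"dy":0,"dz":-1,"hand":0,"spin":0},
    {"dx":0,"dy":0,"dz":-1,"hand":0,"spin":0},
  ],
)

```text
clock: 15.58
tool_pos: [0.5106, 0.2319, 0.1986]
ee_rot: [[-0.996, -0.094, 0.002], [-0.094, 0.996, 0.0], [-0.002, 0.0, -1.0]]
force: [-1.3, -0.0, 10.4]
gripper_width: 0.159
grasp_force: 60.0
```

Emit:
arm_command(
  commands=[
    {"dx":0,"dy":0,"dz":-0.5,"hand":0,"spin":0},
    {"dx":0,"dy":0,"dz":-1,"hand":0,"spin":0},
    {"dx":0,"dy":0,"dz":-1,"hand":0,"spin":0},
  ],
)

```text
clock: 15.83
tool_pos: [0.5107, 0.232, 0.1979]
ee_rot: [[-0.996, -0.094, 0.002], [-0.094, 0.996, 0.0], [-0.002, 0.0, -1.0]]
force: [-2.1, -1.0, 12.7]
gripper_width: 0.156
grasp_force: 60.2
```

Emit:
arm_command(
  commands=[
    {"dx":0,"dy":0,"dz":-0.5,"hand":0,"spin":0},
    {"dx":0,"dy":0,"dz":-1,"hand":0,"spin":0},
    {"dx":0,"dy":0,"dz":-1,"hand":0,"spin":0},
  ],
)

```text
clock: 16.08
tool_pos: [0.5107, 0.232, 0.1973]
ee_rot: [[-0.996, -0.094, 0.002], [-0.094, 0.996, 0.0], [-0.002, 0.0, -1.0]]
force: [-2.1, -0.6, 13.8]
gripper_width: 0.158
grasp_force: 60.4
```

Emit:
arm_command(
  commands=[
    {"dx":0,"dy":0,"dz":-0.5,"hand":0,"spin":0},
    {"dx":0,"dy":0,"dz":-1,"hand":0,"spin":0},
    {"dx":0,"dy":0,"dz":-1,"hand":0,"spin":0},
  ],
)

```text
clock: 16.33
tool_pos: [0.5107, 0.232, 0.1966]
ee_rot: [[-0.996, -0.094, 0.002], [-0.094, 0.996, 0.0], [-0.003, 0.0, -1.0]]
force: [-3.0, -0.6, 16.3]
gripper_width: 0.159
grasp_force: 60.6
```

Emit:
arm_command(
  commands=[
    {"dx":0,"dy":0,"dz":-0.5,"hand":0,"spin":0},
    {"dx":0,"dy":0,"dz":-0.8,"hand":0,"spin":0},
    {"dx":0,"dy":0,"dz":-0.8,"hand":0,"spin":0},
    {"dx":0,"dy":0,"dz":-0.8,"hand":0,"spin":0},
    {"dx":0,"dy":0,"dz":-0.8,"hand":0,"spin":0},
  ],
)

```text
clock: 16.75
tool_pos: [0.5108, 0.232, 0.1962]
ee_rot: [[-0.996, -0.094, 0.003], [-0.094, 0.996, 0.0], [-0.003, 0.0, -1.0]]
force: [-4.3, -1.7, 18.2]
gripper_width: 0.154
grasp_force: 60.7
```

Firm stop felt at about 19.5 N. Now pulling back gently.

Emit:
arm_command(
  commands=[
    {"dx":0,"dy":0,"dz":1,"hand":0,"spin":0},
    {"dx":0,"dy":0,"dz":2,"hand":0,"spin":0},
    {"dx":0,"dy":0,"dz":3,"hand":0,"spin":0},
    {"dx":0,"dy":0,"dz":4,"hand":0,"spin":0},
    {"dx":0,"dy":0,"dz":5,"hand":0,"spin":0},
    {"dx":0,"dy":0,"dz":6,"hand":0,"spin":0},
    {"dx":0,"dy":0,"dz":7,"hand":0,"spin":0},
    {"dx":0,"dy":0,"dz":8,"hand":0,"spin":0},
    {"dx":0,"dy":0,"dz":9,"hand":0,"spin":0},
    {"dx":0,"dy":0,"dz":10,"hand":0,"spin":0},
    {"dx":0,"dy":0,"dz":10,"hand":0,"spin":0},
  ],
)

```text
clock: 17.67
tool_pos: [0.5103, 0.2319, 0.203]
ee_rot: [[-0.996, -0.094, -0.001], [-0.094, 0.996, -0.0], [0.001, -0.0, -1.0]]
force: [1.0, 0.7, -1.7]
gripper_width: 0.156
grasp_force: 58.6
```

Emit:
arm_command(
  commands=[
    {"dx":0,"dy":0,"dz":1,"hand":0,"spin":0},
    {"dx":0,"dy":0,"dz":2,"hand":0,"spin":0},
    {"dx":0,"dy":0,"dz":2,"hand":0,"spin":0},
  ],
)

```text
clock: 17.92
tool_pos: [0.5102, 0.2319, 0.2048]
ee_rot: [[-0.996, -0.094, -0.001], [-0.094, 0.996, -0.0], [0.001, -0.0, -1.0]]
force: [2.7, 1.2, -5.6]
gripper_width: 0.157
grasp_force: 58.6
```

Emit:
arm_command(
  commands=[
    {"dx":0,"dy":0,"dz":1,"hand":0,"spin":0},
    {"dx":0,"dy":0,"dz":2,"hand":0,"spin":0},
    {"dx":0,"dy":0,"dz":2,"hand":0,"spin":0},
  ],
)

```text
clock: 18.17
tool_pos: [0.5101, 0.2318, 0.2069]
ee_rot: [[-0.996, -0.094, -0.001], [-0.094, 0.996, -0.0], [0.001, -0.0, -1.0]]
force: [4.0, 0.9, -9.6]
gripper_width: 0.16
grasp_force: 58.6
```

Emit:
arm_command(
  commands=[
    {"dx":0.5,"dy":0,"dz":1,"hand":0,"spin":0},
    {"dx":0.5,"dy":0,"dz":2,"hand":0,"spin":0},
    {"dx":0.5,"dy":0,"dz":2,"hand":0,"spin":0},
  ],
)

```text
clock: 18.42
tool_pos: [0.5102, 0.2318, 0.2091]
ee_rot: [[-0.996, -0.094, -0.002], [-0.094, 0.996, -0.0], [0.002, -0.0, -1.0]]
force: [1.6, 1.1, -10.3]
gripper_width: 0.156
grasp_force: 58.7
```

Emit:
arm_command(
  commands=[
    {"dx":0,"dy":0,"dz":1,"hand":0,"spin":0},
    {"dx":0,"dy":0,"dz":2,"hand":0,"spin":0},
    {"dx":0,"dy":0,"dz":2,"hand":0,"spin":0},
  ],
)

```text
clock: 18.67
tool_pos: [0.5103, 0.2318, 0.2112]
ee_rot: [[-0.996, -0.094, -0.001], [-0.094, 0.996, -0.0], [0.001, -0.0, -1.0]]
force: [1.6, 0.7, -12.7]
gripper_width: 0.165
grasp_force: 58.6
```

Emit:
arm_command(
  commands=[
    {"dx":0,"dy":0,"dz":0.8,"hand":0,"spin":0},
    {"dx":0,"dy":0,"dz":1.5,"hand":0,"spin":0},
    {"dx":0,"dy":0,"dz":1.5,"hand":0,"spin":0},
  ],
)

```text
clock: 18.92
tool_pos: [0.5103, 0.2318, 0.2124]
ee_rot: [[-0.996, -0.094, -0.002], [-0.094, 0.996, -0.0], [0.002, -0.0, -1.0]]
force: [1.7, 0.8, -15.6]
gripper_width: 0.157
grasp_force: 58.6
```

Emit:
arm_command(
  commands=[
    {"dx":0,"dy":0,"dz":0.5,"hand":0,"spin":0},
    {"dx":0,"dy":0,"dz":1,"hand":0,"spin":0},
    {"dx":0,"dy":0,"dz":1,"hand":0,"spin":0},
  ],
)

```text
clock: 19.17
tool_pos: [0.5103, 0.2318, 0.2134]
ee_rot: [[-0.996, -0.094, -0.002], [-0.094, 0.996, -0.0], [0.002, -0.0, -1.0]]
force: [1.7, 0.6, -19.1]
gripper_width: 0.162
grasp_force: 58.6
```

The pull rose past the collar's 10–14 N to about 17 N, so the collar is at its stop. Relaxing the pull before I let go.

Emit:
arm_command(
  commands=[
    {"dx":0,"dy":0,"dz":0,"hand":0,"spin":0},
    {"dx":0,"dy":0,"dz":0,"hand":0,"spin":0},
    {"dx":0,"dy":0,"dz":-1,"hand":0,"spin":0},
    {"dx":0,"dy":0,"dz":-2,"hand":0,"spin":0},
    {"dx":0,"dy":0,"dz":-3,"hand":0,"spin":0},
    {"dx":0,"dy":0,"dz":-4,"hand":0,"spin":0},
    {"dx":0,"dy":0,"dz":-5,"hand":0,"spin":0},
    {"dx":0,"dy":0,"dz":-5,"hand":0,"spin":0},
  ],
)

```text
clock: 19.83
tool_pos: [0.5107, 0.2319, 0.2097]
ee_rot: [[-0.996, -0.094, 0.0], [-0.094, 0.996, 0.0], [-0.0, 0.0, -1.0]]
force: [-3.3, 0.4, -8.3]
gripper_width: 0.162
grasp_force: 59.8
```

Emit:
arm_command(
  commands=[
    {"dx":-0.4,"dy":0,"dz":-1,"hand":0,"spin":0},
    {"dx":-0.4,"dy":0,"dz":-2,"hand":0,"spin":0},
    {"dx":-0.4,"dy":0,"dz":-2,"hand":0,"spin":0},
    {"dx":-0.4,"dy":0,"dz":-2,"hand":0,"spin":0},
  ],
)

```text
clock: 20.17
tool_pos: [0.5109, 0.232, 0.2079]
ee_rot: [[-0.996, -0.094, 0.002], [-0.094, 0.996, 0.0], [-0.002, 0.0, -1.0]]
force: [-3.2, -0.6, -3.7]
gripper_width: 0.153
grasp_force: 60.3
```

Emit:
arm_command(
  commands=[
    {"dx":0,"dy":0,"dz":0,"hand":0.2,"spin":0},
    {"dx":0,"dy":0,"dz":0,"hand":0.3,"spin":0},
    {"dx":0,"dy":0,"dz":0,"hand":0.45,"spin":0},
    {"dx":0,"dy":0,"dz":0,"hand":0.6,"spin":0},
    {"dx":0,"dy":0,"dz":0,"hand":0.6,"spin":0},
    {"dx":0,"dy":0,"dz":0,"hand":0.6,"spin":0},
  ],
)

```text
clock: 20.67
tool_pos: [0.5108, 0.2319, 0.2073]
ee_rot: [[-0.996, -0.094, 0.001], [-0.094, 0.996, 0.0], [-0.001, 0.0, -1.0]]
force: [0.1, 0.5, 0.3]
gripper_width: 0.601
grasp_force: 0.0
```

Emit:
arm_command(
  commands=[
    {"dx":0,"dy":0,"dz":10,"hand":0.6,"spin":0},
    {"dx":0,"dy":0,"dz":25,"hand":0.6,"spin":0},
    {"dx":0,"dy":0,"dz":45,"hand":0.6,"spin":0},
    {"dx":0,"dy":0,"dz":70,"hand":0.6,"spin":0},
    {"dx":0,"dy":0,"dz":95,"hand":0.6,"spin":0},
    {"dx":0,"dy":0,"dz":115,"hand":0.6,"spin":0},
    {"dx":0,"dy":0,"dz":125,"hand":0.6,"spin":0},
    {"dx":0,"dy":0,"dz":125,"hand":0.6,"spin":0},
    {"dx":0,"dy":0,"dz":125,"hand":0.6,"spin":0},
  ],
)

```text
clock: 21.42
tool_pos: [0.5104, 0.2319, 0.332]
ee_rot: [[-0.996, -0.094, 0.001], [-0.094, 0.996, 0.0], [-0.001, 0.0, -1.0]]
force: [0.5, 0.2, -0.8]
gripper_width: 0.604
grasp_force: 0.0
```

```bash
python3 - <<'E'
from h import *
p=optics.capture("scene"); u,v=proj(p,[.512,.232,.2]); u,v=int(u),int(v)
c=p["img"][v-50:v+50,u-65:u+65,::-1]; cv2.imwrite("pics/s6.png",cv2.resize(c,None,fx=6,fy=6,interpolation=cv2.INTER_CUBIC))
s=sensors.state(); print(s["force"],s["clock"])
E
```

```text
[ 0.27332091  0.93796419 -1.16929699] 21.4667
```

View pics/s6.png

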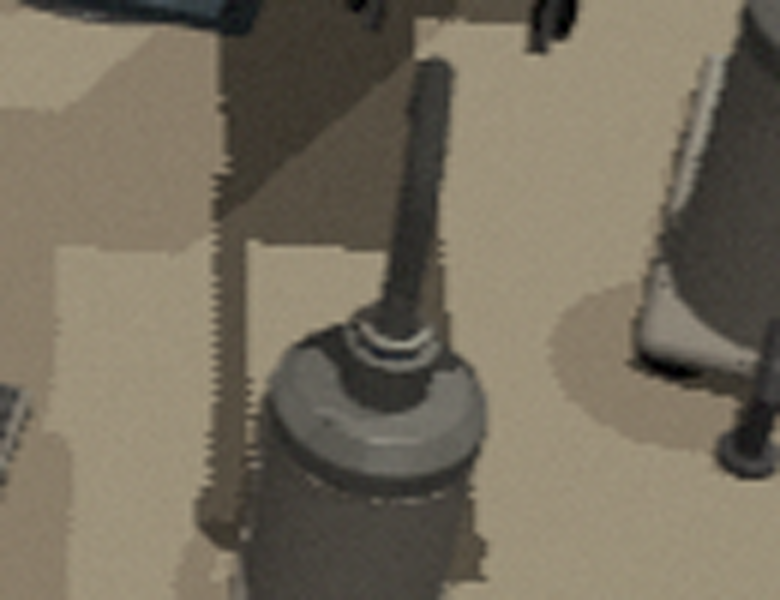

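The spout stands upright and free in the fitting. The collar is raised at (395,335) with a dark blue band beneath it at (395,352).

```bash
python3 -c "
from station import job; print(job.job_done())"
```

```text
the job is handed in; nothing more can be done
None
```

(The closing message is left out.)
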